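# Balance a ballasted stirring paddle on the orange ridge

## Robot

A 6-joint arm with a two-finger parallel gripper is mounted at the origin on the work surface. World frame = base frame: x ahead of the robot, y to its left, z up, the work surface at z = 0. Lengths are in m, angles in rad, forces in N, time in s.
With the tool pointing down it reaches from about 0.375 to 0.9 m from the base axis. Payload 3.1 kg.
Tool frame: the origin (TCP) lies midway between the tips of the shut fingers; the grasp point (between the pads) lies 19 mm behind it; x points along the fingers, z is the direction in which the jaws open and shut, and the axes are right-handed (so a half turn about x gives the same grasp; the last joint's range is limited). The gripper opens to 85 mm and grips with 20 to 120 N. Pads are 22 mm wide; open, the fingers measure 114 mm over their backs; the gripper's body (76 mm by 85 mm) begins 54 mm behind the grasp point. The pads swing forward as they close: fully open they stand 13 mm farther back than shut.
Start: joints at [0.982, 0.527, 1.433, -0, 1.181, -0.178], TCP at [0.25, 0.573, 0.231] pointing down, gripper open.
Joint ranges: [-3.08, 3.08], [-0.75, 2.2], [0.22, 2.44], [-1.43, 4.57], [0, 2.65], [-2.85, 2.85]. Speed limits (rad/s): [2.79, 2.79, 3.14, 3.14, 3.14, 3.14].

## Interface

Orientations are given as [roll, pitch, yaw] about the fixed x, y, z axes, in that order (R = Rz(yaw) Ry(pitch) Rx(roll)).
In Python, from plant import arm gives the robot as it stands.
- The arm moves only by the shell command python3 -m pendant 'ROWS' [FORCE]. ROWS is JSON, a list of rows, each a list of 7 numbers: the closure, from -1 (fully open) to 1 (shut), then the shift along the tool's x, y, z in mm, then the turn, a rotation vector about the tool's x, y, z in rad. A call has 1 to 8 rows; each row shifts and turns the commanded pose from where the row before left it, along the tool's axes as they then stand; what a row does not reach is not made up. A row lasts 1/10 s, in which the tool goes at most 50 mm and 8.59 degrees, less where a joint would pass 70% of its speed; a pose out of reach is approached as far as the arm can. A call with a gripper value outside its range is refused whole. The fingers move at their own pace and stop on an object; FORCE is the grip in N (left out, the last holds). Time passes only in rows, so rows that do not move let the fingers close. It gives the time, the measured TCP pose, the force and the opening at its end, in the units of the state.
- arm.sense(): the state, without advancing time (a new reading comes with each control period).
- arm.capture(name): name is "scene" or "top"; returns a dict with "pixels" (400x640x3 uint8, red, green, blue), "depth" (400x640 float32, m along the optical axis (not along the pixel's ray), 0 where there is no reading), "mtx" (3x3 intrinsics, pixels), "pose" (4x4, takes a point from camera to world coordinates). Camera axes: x right, y up, looking along -z (the intrinsics and any distortion apply to the point x, -y, -z); pixel columns grow to the right and rows downward; lengths in m; the calibration is good to about 2 mm. A picture is of the moment at which its call begins.
- arm.sign_off(): hands the job in, once; it reports no verdict.
The state is a dict: "time_s": time; "joints": joint angles; "joint_vel": joint speeds; "joint_efforts": joint torques, N m; "ee_pos": TCP position; "tcp_rot": TCP orientation; "force": force on the tool from outside, world axes, zero at the start; "moment": the same for the moment, N m; "opening": finger opening in m.
Only numpy, scipy, OpenCV 4.12 (cv2) and the standard library are available. Lean on these libraries where they do the work, as an engineer would, in place of code of your own. Each camera call takes 0.05 s, during which the arm holds its last target. There are 200 camera calls.

## Task

Take the white stirring paddle off its blue rest and find its balance point: lay it across the orange sprung ridge of the balance stand, shift it until it stays level on the ridge alone, clear of both catch posts, and leave it balanced there by itself. The ballast inside the paddle can sit anywhere, so its balance point must be felt out. Set it down gently (never push the ridge down to the bottom of its spring), do not drop the paddle on the table, and leave the other labware where it stands.

Things in the scene. Friction and masses are not known exactly. Their poses are not given: they have to be found in the camera images.
- paddle: White flat paddle, 400 mm long (x axis), 14 mm thick; handle 40 mm wide from x = -200 to +100 mm (blue band at its end, x = -185), blade 80 mm wide from x = +100 to +200. Origin: mid-length, mid-width, on the underside; z up. Mass 0.35 to 0.52 kg. Ballast fixed unseen in it puts the centre of mass anywhere from x = -70 to +90 mm on the centre line; it does not shift in handling.
- rest: Fixed blue rest, base plate 310 x 90 x 10 mm, origin under its middle on the work surface. Two posts, 24 mm wide (y), at x = -130 and +130 mm; on their tops, 50 mm above the work surface, the paddle lies at first, its x axis roughly along the rest's x axis, its middle within 30 mm of the rest's.
- stand: Fixed balance stand. Origin under its white base plate (260 x 110 x 12 mm), on the work surface. In the middle the orange ridge in a housing (36 mm along x, top at z = 68 mm); rubber-topped catch posts at x = -90 and +90 mm (16 mm along x, tops at z = 86 mm). Ridge and posts are 24 mm wide (y), so fingers holding the handle pass beside them. The paddle must lie along the stand's x.
- ridge_top (a point): Middle of the ridge's flat top, which is 12 mm along the stand's x and 24 mm along its y, 100 mm above the work surface when unloaded. The paddle stays level only while its centre of mass is above this flat top; otherwise it tips about 0.07 to 0.15 rad onto a catch post.
- ridge (a joint): How far the sprung ridge is pushed down, in m: 0 unloaded, 0.012 at the bottom; spring 1.5 N per mm (the paddle's own weight sinks it about 3 mm).
- cylinder: Glass measuring cylinder, bystander, 140 mm high, foot 68 mm across, origin under its foot.
- jar: Small jar with a blue lid, bystander, 52 mm across, 60 mm high, origin under its base.
- beaker: Glass beaker, bystander, 64 mm across, 70 mm high, origin under its base.
- wash: White bottle with a red cap and blue label, bystander, 64 mm across, 150 mm high, origin under its base.
- amber: Brown glass bottle with a black cap, bystander, 60 mm across, 120 mm high, origin under its base.
- spatula: Steel spatula lying on the surface, bystander, 180 mm long.

How it is judged:
By the outcome, as a careful person would: the job done as asked, in the order asked, and still so for the second after the job is handed in, with the robot touching nothing.
It also fails if it takes over 64 s, if anything falls off the work surface, if the arm or the gripper's body presses on something with over 40 N, if the wrist force passes 120 N, or if a joint passes its speed limit or range.

## Working session

There is one attempt and no reset: what is moved stays moved. The work goes in short steps, Python scripts to look and compute and a shell command to move; the robot and the scene stay as the last step left them, time stands still between calls to the robot, and variables do not carry over. Pictures are saved under pics/ and viewed, about 8 in all and at most 12, crops included, and the job is handed in when it is done.

```bash
mkdir -p pics; ls
cat > h.py <<'E'
import numpy as np, cv2
from plant import arm
def cap(n,f=None):
    c=arm.capture(n)
    if f: cv2.imwrite('pics/'+f,c['pixels'][:,:,::-1])
    return c
def world(c):
    d=c['depth'];K=c['mtx'];v,u=np.mgrid[:d.shape[0],:d.shape[1]]
    p=np.stack([(u-K[0,2])/K[0,0]*d,-(v-K[1,2])/K[1,1]*d,-d],-1)
    w=p@c['pose'][:3,:3].T+c['pose'][:3,3]
    w[d==0]=np.nan
    return w
E
python3 - <<'E'
from h import *
s=arm.sense();print({k:np.round(v,3).tolist() for k,v in s.items()})
for n in ('top','scene'):
    c=cap(n,n+'0.png');print(n,np.round(c['mtx'],1).tolist(),np.round(c['pose'],3).tolist(),[k for k in c])
E
```

```text
pics
{'time_s': 0.0, 'joints': [0.981, 0.528, 1.434, -0.0, 1.181, -0.179], 'joint_vel': [0.001, 0.002, 0.0, -0.001, -0.0, -0.001], 'joint_efforts': [-0.001, -44.235, -17.803, -0.0, 0.008, -0.0], 'ee_pos': [0.249, 0.572, 0.23], 'tcp_rot': [2.968, 1.569, -2.156], 'force': [-0.539, -0.421, -0.11], 'moment': [0.018, 0.001, 0.035], 'opening': 0.086}
top [[407.7, 0.0, 314.8], [0.0, 407.7, 200.9], [0.0, 0.0, 1.0]] [[0.008, 0.996, -0.093, 0.476], [-1.0, 0.007, -0.006, -0.01], [-0.006, 0.093, 0.996, 1.159], [0.0, 0.0, 0.0, 1.0]] ['pixels', 'depth', 'mtx', 'pose']
scene [[408.6, 0.0, 316.9], [0.0, 408.6, 191.4], [0.0, 0.0, 1.0]] [[0.114, -0.589, 0.8, 1.447], [0.993, 0.066, -0.093, -0.081], [0.003, 0.805, 0.593, 0.737], [0.0, 0.0, 0.0, 1.0]] ['pixels', 'depth', 'mtx', 'pose']
```

View pics/top0.png

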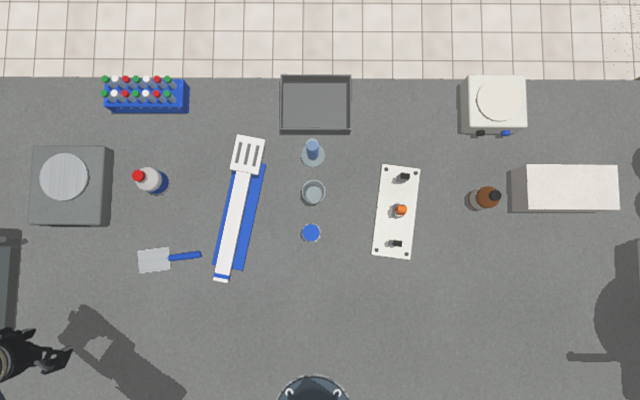

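View pics/scene0.png

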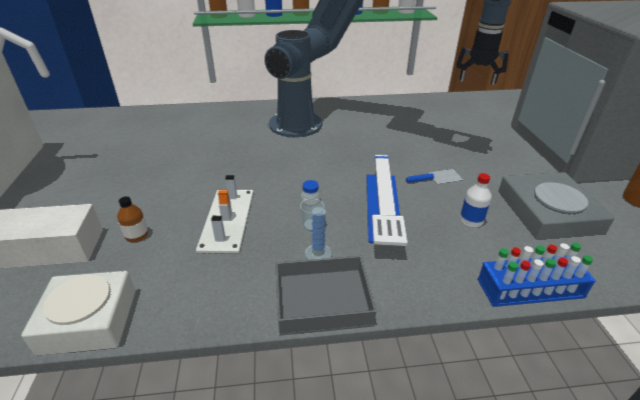

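Top view: the paddle runs from the band at (220,278) to the blade at (248,155). The stand has its ridge at (400,210) and posts at (404,177) and (396,243). The cylinder, beaker and jar stand between them, around x=312.

Run:
```python
from h import *
c=cap('top');w=world(c);p=c['pixels'].astype(int)
def rep(n,m):
    q=w[m];q=q[np.isfinite(q[:,2])];print(n,len(q),'med',np.round(np.median(q,0),4),'min',np.round(np.percentile(q,1,0),3),'max',np.round(np.percentile(q,99,0),3));return q
v,u=np.mgrid[:400,:640]
box=lambda a,b,e,f:(u>=a)&(u<=b)&(v>=e)&(v<=f)
hi=w[...,2]
m=box(205,275,130,290)&(hi>0.055)&(hi<0.08)
q=rep('paddle',m)
d0=q[:,:2].mean(0);U,S,V=np.linalg.svd(q[:,:2]-d0);ax=V[0]*np.sign(V[0][0]);n=np.array([-ax[1],ax[0]])
s=(q[:,:2]-d0)@ax;t=(q[:,:2]-d0)@n
# handle only axis fit
h=s<np.percentile(s,99.9)-0.13
r=cv2.minAreaRect((q[h][:,:2]*1000).astype(np.float32));print('handle rect',r)
r=cv2.minAreaRect((q[:,:2]*1000).astype(np.float32));print('all rect',r)
vx,vy,x0,y0=cv2.fitLine(q[h][:,:2].astype(np.float32),cv2.DIST_L2,0,.01,.01).ravel();print('yaw handle',np.arctan2(vy,vx),x0,y0)
ax=np.array([vx,vy])*np.sign(vx);s=(q[:,:2]-[x0,y0])@ax;t=(q[:,:2]-[x0,y0])@[-ax[1],ax[0]]
a,b=np.percentile(s,[.2,99.8]);print('len',b-a,'mid',np.array([x0,y0])+ax*(a+b)/2,'handle width',np.percentile(t[h],[1,99]))
B=box(365,430,155,265)
rep('ridge',B&(p[...,0]>180)&(p[...,1]<150)&(p[...,2]<90)&(hi>.09))
rep('post far',B&(v<190)&(hi>.075)&(hi<.1));rep('post near',B&(v>230)&(hi>.075)&(hi<.1))
q=rep('plate',B&(hi>.004)&(hi<.022)&(p.min(-1)>150))
print(cv2.minAreaRect((q[:,:2]*1000).astype(np.float32)))
for n,bb in dict(cyl=(295,330,135,172),beaker=(298,328,175,208),jar=(298,325,220,246),amber=(465,505,180,212),wash=(128,172,160,197),spat=(135,203,243,275)).items(): rep(n,box(*bb)&(hi>.012 if n!='spat' else hi>.003))
```

```text
paddle 2780 med [0.6001 0.2093 0.0643] min [0.368 0.143 0.057] max [0.753 0.26  0.069]
handle rect ((495.25897216796875, 223.90127563476562), (41.55632781982422, 269.2874450683594), 79.42196655273438)
all rect ((559.3482666015625, 212.5001983642578), (80.7484130859375, 399.30474853515625), 79.16039276123047)
yaw handle -0.18535084 0.49357453 0.22321235
len 0.39759507214860557 mid [0.55962888 0.21082696] handle width [-0.01926424  0.02048352]
ridge 54 med [ 0.5573 -0.2292  0.1   ] min [ 0.548 -0.241  0.093] max [ 0.566 -0.219  0.105]
post far 67 med [ 0.6463 -0.2397  0.0864] min [ 0.637 -0.252  0.076] max [ 0.655 -0.229  0.091]
post near 63 med [ 0.4667 -0.2167  0.0867] min [ 0.459 -0.23   0.077] max [ 0.477 -0.206  0.092]
plate 3044 med [ 0.5496 -0.2265  0.0129] min [ 0.43  -0.292  0.008] max [ 0.684 -0.167  0.018]
((556.1149291992188, -231.82354736328125), (113.3082275390625, 262.1412048339844), 82.69001007080078)
cyl 242 med [0.7082 0.0056 0.1372] min [ 0.698 -0.012  0.012] max [0.731 0.021 0.145]
beaker 214 med [0.6186 0.0028 0.0577] min [ 0.574 -0.027  0.013] max [0.634 0.032 0.075]
jar 277 med [0.494  0.0091 0.0599] min [ 0.47  -0.015  0.024] max [0.519 0.032 0.065]
amber 592 med [ 0.5884 -0.4512  0.0826] min [ 0.563 -0.482  0.014] max [ 0.62  -0.435  0.124]
wash 741 med [0.6267 0.4294 0.1001] min [0.601 0.411 0.016] max [0.661 0.463 0.153]
spat 817 med [0.4217 0.4188 0.0052] min [0.371 0.316 0.003] max [0.458 0.498 0.023]
```

```bash
cat >> h.py <<'E'
from scipy.spatial.transform import Rotation as R
def tool(yaw,flip=False,tilt=0):
    # x down; z (jaw) perpendicular to paddle axis; y = along paddle axis (or opposite)
    a=np.array([np.cos(yaw),np.sin(yaw),0])*(-1 if flip else 1)
    x=np.array([0,0,-1.]);return R.from_matrix(np.c_[x,a,np.cross(x,a)])
def go(pos,rot):
    s=arm.sense();r=R.from_euler('xyz',s['tcp_rot'])
    print('at',np.round(s['ee_pos'],4),'turn',np.round((r.inv()*rot).as_rotvec(),3),'shift in goal axes mm',np.round(rot.inv().apply(np.array(pos)-s['ee_pos'])*1000,1))
E
python3 - <<'E'
from h import *
for f in(0,1): go([.569,.2096,.150],tool(-.187,f)); print(tool(-.187,f).as_matrix().round(2).tolist())
E
```

```text
at [0.2493 0.5726 0.2306] turn [ 2.918e+00 -1.000e-03  2.000e-03] shift in goal axes mm [ 80.6 381.6 297.2]
[[0.0, 0.98, -0.19], [0.0, -0.19, -0.98], [-1.0, 0.0, 0.0]]
at [0.2493 0.5726 0.2306] turn [-0.224 -0.002 -0.   ] shift in goal axes mm [  80.6 -381.6 -297.2]
[[0.0, -0.98, 0.19], [0.0, 0.19, 0.98], [-1.0, 0.0, 0.0]]
```

```bash
python3 -m pendant '[[-1,0,0,0,-0.112,0,0],[-1,0,0,0,-0.112,0,0],[-1,0,-35,-27,0,0,0],[-1,0,-35,-27,0,0,0],[-1,0,-35,-27,0,0,0],[-1,0,-35,-27,0,0,0],[-1,0,-35,-27,0,0,0],[-1,0,-35,-27,0,0,0]]' && python3 -m pendant '[[-1,0,-35,-27,0,0,0],[-1,0,-35,-27,0,0,0],[-1,0,-35,-27,0,0,0],[-1,0,-35,-27,0,0,0],[-1,20,-32,-27,0,0,0],[-1,40,0,0,0,0,0],[-1,20,0,0,0,0,0],[-1,0,0,0,0,0,0]]'
python3 - <<'E'
from h import *
go([.569,.2096,.150],tool(-.187,1)); go([.569,.2096,.034],tool(-.187,1));print(arm.sense()['joints'])
E
```

```text
time_s: 0.95
ee_pos: [0.4266, 0.3733, 0.2311]
tcp_rot: [2.215, 1.57, -2.684]
force: [1.0, 0.2, 0.3]
opening: 0.0856
time_s: 1.75
ee_pos: [0.5672, 0.2091, 0.1476]
tcp_rot: [1.93, 1.562, -2.97]
force: [-0.4, -0.7, -0.3]
opening: 0.0859
at [0.5672 0.2091 0.1476] turn [-0.001 -0.003 -0.008] shift in goal axes mm [-2.4 -1.7  0.9]
at [0.5672 0.2091 0.1476] turn [-0.001 -0.003 -0.008] shift in goal axes mm [113.6  -1.7   0.9]
[ 1.68486613e-01  6.06474881e-01  1.55562305e+00 -2.82506230e-05
  9.88072975e-01 -1.21436035e+00]
```

```bash
cat >> h.py <<'E'
def avg(n=8):
    F=[]
    for i in range(n):
        arm.capture('top');s=arm.sense();F.append(np.r_[s['force'],s['moment']])
    F=np.array(F);print('F',F.mean(0).round(3),'sd',F.std(0).round(3));return F.mean(0)
E
python3 -m pendant '[[-1,40,-2,1,0,0,0],[-1,40,0,0,0,0,0],[-1,20,0,0,0,0,0],[-1,13,0,0,0,0,0],[-1,0,0,0,0,0,0]]'
python3 - <<'E'
from h import *
avg(6);go([.569,.2096,.034],tool(-.187,1))
E
python3 -m pendant '[[0.2,0,0,0,0,0,0],[0.3,0,0,0,0,0,0],[0.5,0,0,0,0,0,0],[1,0,0,0,0,0,0],[1,0,0,0,0,0,0],[1,0,0,0,0,0,0]]' 80
python3 - <<'E'
from h import *
avg(6)
E
```

```text
time_s: 2.25
ee_pos: [0.5715, 0.2111, 0.0376]
tcp_rot: [1.932, 1.569, -2.967]
force: [-0.2, 0.8, 0.6]
opening: 0.0854
F [ 0.525  0.111  0.286  0.021 -0.015 -0.024] sd [0.274 0.525 0.552 0.03  0.024 0.032]
at [0.573  0.2111 0.0399] turn [0.    0.001 0.003] shift in goal axes mm [ 5.9  3.6 -2.2]
time_s: 3.15
ee_pos: [0.5722, 0.2107, 0.0388]
tcp_rot: [-1.672, 1.57, -0.288]
force: [0.1, -0.5, 5.6]
opening: 0.0387
F [-0.539 -0.669  5.792 -0.183  0.157  0.092] sd [0.456 0.305 0.314 0.025 0.017 0.036]
```

```bash
python3 -m pendant '[[1,-5,0,0,0,0,0],[1,-10,0,0,0,0,0],[1,-20,0,0,0,0,0],[1,-20,0,0,0,0,0],[1,-20,0,0,0,0,0],[1,0,0,0,0,0,0],[1,0,0,0,0,0,0],[1,0,0,0,0,0,0]]'
python3 - <<'E'
from h import *
f=avg(12);a=np.array([np.cos(-.187),np.sin(-.187)])
print('along-axis com offset from moment', -(np.array([-a[1],a[0]])@f[3:5])/f[2], 'cross', (a@f[3:5])/f[2])
c=cap('scene','lift.png');w=world(cap('top'));s=arm.sense();print(s['ee_pos'],s['opening'])
q=w.reshape(-1,3);q=q[np.isfinite(q[:,2])]
d=q[:,:2]-[.5593,.2115];t=d@a;n=d@[-a[1],a[0]]
m=(abs(n)<.017)&(t>-.2)&(t<.1)&(q[:,2]>.09)&(q[:,2]<.2)&((t<-.06)|(t>.06));print(np.polyfit(t[m],q[m,2],1),m.sum())
E
```

```text
time_s: 4.25
ee_pos: [0.5707, 0.2106, 0.112]
tcp_rot: [1.93, 1.568, -2.969]
force: [0.2, 0.5, -5.0]
opening: 0.0386
F [ 0.098 -0.185 -4.431 -0.033 -0.234 -0.005] sd [0.475 0.52  0.418 0.031 0.021 0.031]
along-axis com offset from moment -0.053174438538993486 cross -0.0024426373784432296
[0.57190404 0.21084336 0.11334914] 0.03851144772066211
[0.00794356 0.13872474] 252
```

View pics/lift.png

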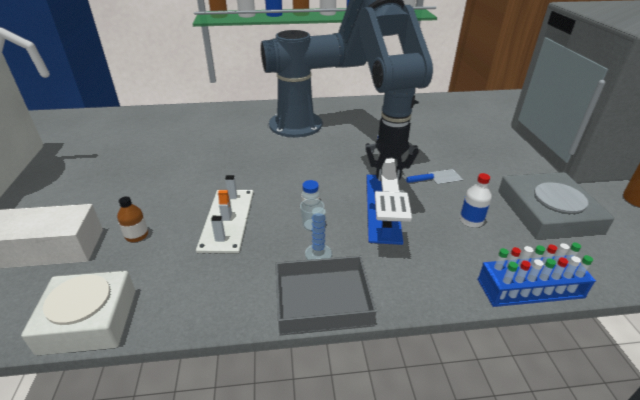

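The moment puts the centre of mass about 50 mm handle-ward of the TCP. I'll carry the paddle over the glassware to the stand.

```bash
python3 -m pendant '[[1,-25,0,0,0,0,0],[1,-35,0,0,0,0,0],[1,-28,0,0,-0.03,0,0],[1,0,0,-10,-0.03,0,0],[1,0,-2,-20,0,0,0],[1,0,-2,-30,0,0,0],[1,0,-2,-30,0,0,0],[1,0,-2,-30,0,0,0]]'
python3 - <<'E'
from h import *
go([.6061,-.2364,.200],tool(-.1276,1))
E
```

```text
time_s: 5.75
ee_pos: [0.564, 0.09, 0.2014]
tcp_rot: [-1.082, 1.571, 0.363]
force: [0.1, -0.3, -4.3]
opening: 0.0384
at [0.564  0.09   0.2014] turn [0.001 0.    0.   ] shift in goal axes mm [   1.4  -83.3 -318.4]
```

```bash
python3 -m pendant '[[1,0,-8,-32,0,0,0],[1,0,-8,-32,0,0,0],[1,0,-8,-32,0,0,0],[1,0,-8,-32,0,0,0],[1,0,-8,-32,0,0,0],[1,0,-8,-32,0,0,0],[1,0,-8,-32,0,0,0],[1,0,-8,-32,0,0,0]]' && python3 -m pendant '[[1,0,-8,-28,0,0,0],[1,0,-6,-18,0,0,0],[1,0,-4,-10,0,0,0],[1,20,0,0,0,0,0],[1,30,0,0,0,0,0],[1,20,0,0,0,0,0],[1,0,0,0,0,0,0],[1,0,0,0,0,0,0]]'
cat >> h.py <<'E'
def paddle(yaw,zmin=.095,zmax=.2,save=None):
    c=cap('top',save);w=world(c);p=c['pixels'].astype(int)
    q=w.reshape(-1,3);a=np.array([np.cos(yaw),np.sin(yaw)]);d=q[:,:2]-[.5565,-.23]
    t=d@a;n=d@[-a[1],a[0]]
    white=((p.min(-1)>185)|((p[...,2]>150)&(p[...,0]<80))).ravel()
    m=white&(q[:,2]>zmin)&(q[:,2]<zmax)&(abs(n)<.07)&(abs(t)<.35)
    t,n,z=t[m],n[m],q[m,2];a,b=np.percentile(t,[.3,99.7]);mid=(a+b)/2
    k=(abs(n)<.03)&(t-mid<.09);S=np.polyfit(t[k],n[k],1);Z=np.polyfit(t[k],z[k],1)
    print('len %.3f mid along %.4f  n at ridge %.4f yaw err %.4f | top z at ridge %.4f slope %.4f'%(b-a,mid,S[1],S[0],Z[1],Z[0]));return mid
E
python3 - <<'E'
from h import *
f=avg(15);a=np.array([np.cos(-.1276),np.sin(-.1276)])
print('com off', -(np.array([-a[1],a[0]])@f[3:5])/f[2])
paddle(-.1276,save='over.png')
go([.6061,-.2364,.100],tool(-.1276,1))
E
```

```text
time_s: 6.55
ee_pos: [0.5953, -0.1724, 0.2013]
tcp_rot: [0.033, 1.57, 1.477]
force: [-0.4, 0.4, -4.1]
opening: 0.0384
time_s: 7.35
ee_pos: [0.6064, -0.2281, 0.1314]
tcp_rot: [0.705, 1.57, 2.15]
force: [0.5, 0.7, -3.7]
opening: 0.0387
F [ 4.100e-02 -1.280e-01 -4.494e+00 -3.500e-02 -2.490e-01 -3.000e-03] sd [0.604 0.261 0.576 0.022 0.03  0.025]
com off -0.05602409191713768
len 0.125 mid along 0.1729  n at ridge 0.0521 yaw err -0.2406 | top z at ridge 0.1564 slope 0.0098
at [ 0.6062 -0.229   0.1312] turn [ 0.001  0.    -0.   ] shift in goal axes mm [31.2 -0.8 -7.3]
```

View pics/over.png

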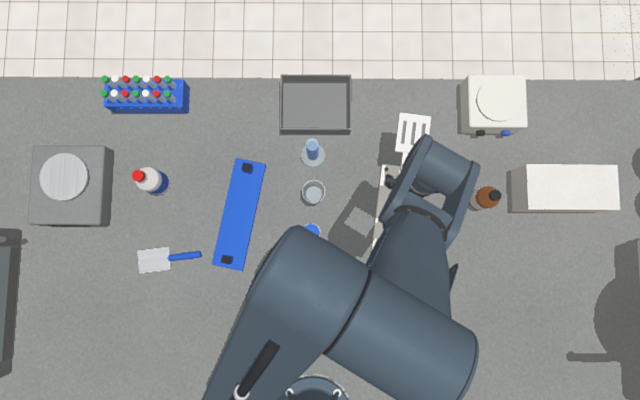

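```bash
python3 -m pendant '[[1,0,-4,-7,0,0,0],[1,15,0,0,0,0,0],[1,14,0,0,0,0,0],[1,5,0,0,0,0,0],[1,3,0,0,0,0,0],[1,0,0,0,0,0,0],[1,0,0,0,0,0,0]]'
python3 - <<'E'
from h import *
f=avg(3)
go([.6091,-.2367,.089],tool(-.1276,1))
c=cap('scene');im=c['pixels'][150:270,170:290,::-1];cv2.imwrite('pics/s2.png',cv2.resize(im,(720,720),interpolation=cv2.INTER_CUBIC))
w=world(c);p=c['pixels'].astype(int)
a=np.array([np.cos(-.1276),np.sin(-.1276)]);q=w.reshape(-1,3);d=q[:,:2]-[.5565,-.23];t=d@a;n=d@[-a[1],a[0]]
m=(p.min(-1).ravel()>150)&(q[:,2]>.103)&(q[:,2]<.16)&(abs(n)<.06)&(t>.1)&(t<.4)
print(m.sum(),'t',np.percentile(t[m],[1,50,99]),'n',np.percentile(n[m],[1,50,99]),'z',np.percentile(q[m,2],[1,50,99]))
E
```

```text
time_s: 8.85
ee_pos: [0.6095, -0.2365, 0.0944]
tcp_rot: [-1.998, 1.57, -0.554]
force: [-0.2, -0.0, -4.5]
opening: 0.0389
F [-0.199 -0.28  -3.929 -0.02  -0.264  0.   ] sd [0.242 0.324 0.332 0.015 0.024 0.02 ]
at [ 0.6097 -0.2367  0.0949] turn [ 0.001 -0.001  0.001] shift in goal axes mm [ 5.9  0.6 -0.1]
1201 t [0.10222189 0.19014209 0.24145398] n [-0.03730062  0.00263949  0.0405787 ] z [0.11244863 0.12042118 0.12304981]
```

View pics/s2.png

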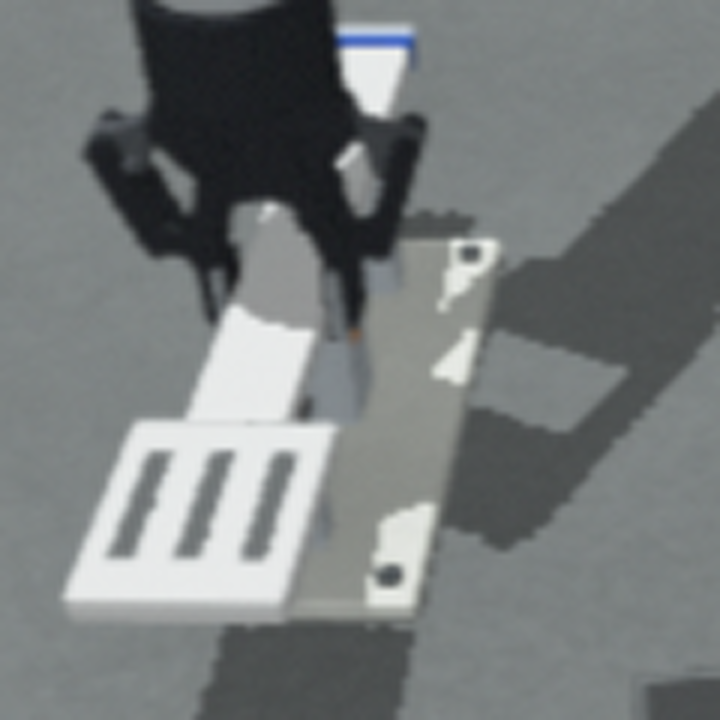

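```bash
python3 -m pendant '[[1,3,0,0,0,0,0],[1,2,0,0,0,0,0],[1,2,0,0,0,0,0],[1,1,0,0,0,0,0],[1,1,0,0,0,0,0],[1,0,0,0,0,0,0],[1,0,0,0,0,0,0]]'
python3 - <<'E'
from h import *
f=avg(10);a=np.array([np.cos(-.1276),np.sin(-.1276)]);print('n.M',f[3:5]@[-a[1],a[0]],'a.M',a@f[3:5]);print(arm.sense()['ee_pos'])
E
```

```text
time_s: 9.75
ee_pos: [0.6094, -0.2365, 0.0857]
tcp_rot: [-2.287, 1.571, -0.843]
force: [-0.2, 1.3, -0.9]
opening: 0.0385
F [-0.261  0.256  0.306  0.07   0.038 -0.031] sd [0.47  0.43  0.417 0.019 0.035 0.025]
n.M 0.04706131800345967 a.M 0.06463278726001509
[ 0.60940758 -0.23651632  0.085401  ]
```

```bash
python3 -m pendant '[[0,0,0,0,0,0,0],[-0.2,0,0,0,0,0,0],[-0.4,0,0,0,0,0,0],[-0.6,0,0,0,0,0,0],[-0.6,0,0,0,0,0,0],[-0.6,0,0,0,0,0,0],[-0.6,0,0,0,0,0,0],[-0.6,0,0,0,0,0,0]]'
cat >> h.py <<'E'
def blade(save=None):
    c=cap('scene')
    if save:
        im=c['pixels'][150:270,170:290,::-1];cv2.imwrite('pics/'+save,cv2.resize(im,(600,600),interpolation=cv2.INTER_CUBIC))
    w=world(c);p=c['pixels'].astype(int)
    a=np.array([np.cos(-.1276),np.sin(-.1276)]);q=w.reshape(-1,3);d=q[:,:2]-[.5565,-.23];t=d@a;n=d@[-a[1],a[0]]
    m=(p.min(-1).ravel()>150)&(q[:,2]>.06)&(q[:,2]<.17)&(abs(n)<.06)&(t>.03)&(t<.4)
    e=np.percentile(t[m],99.5);T=t[m];N=n[m];Z=q[m,2]
    k=(T<e-.006);A=np.c_[np.ones(k.sum()),T[k],N[k]];x=np.linalg.lstsq(A,Z[k],rcond=None)[0]
    r=abs(A@x-Z[k])<.004;x=np.linalg.lstsq(A[r],Z[k][r],rcond=None)[0]
    print('blade end t %.4f, n %s, top z at ridge %.4f slope along %.4f cross %.4f'%(e,np.percentile(N[T>e-.08],[1,99]).round(4),*x), r.sum())
E
python3 - <<'E'
from h import *
f=avg(4);print(arm.sense()['opening']);blade('rel1.png')
E
```

```text
time_s: 11.05
ee_pos: [0.6093, -0.2365, 0.0853]
tcp_rot: [-1.823, 1.571, -0.379]
force: [0.7, 0.9, 0.3]
opening: 0.0683
F [ 0.094 -0.13   0.054 -0.003 -0.022  0.006] sd [0.204 0.479 0.483 0.025 0.008 0.029]
0.06815889452611776
blade end t 0.2394, n [-0.037  0.041], top z at ridge 0.1104 slope along 0.1168 cross -0.0067 991
```

View pics/rel1.png

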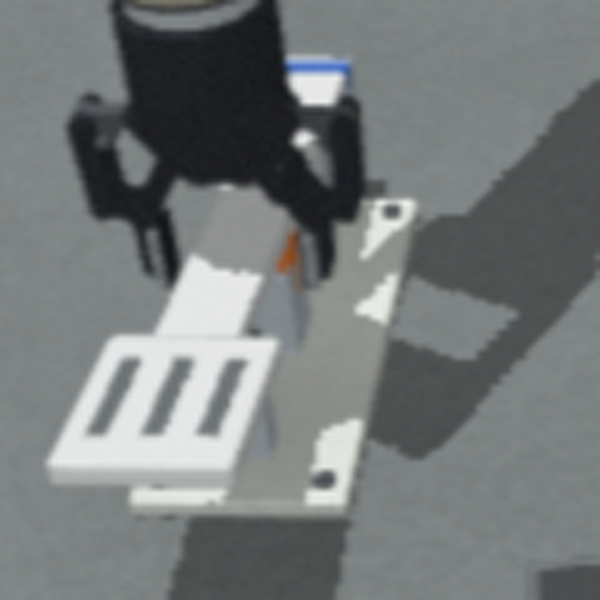

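It tipped handle-down (slope +0.117), so the centre of mass lies handle-side of the ridge. I'll regrip, lift, level the paddle and move it about 8 mm blade-ward.

```bash
python3 -m pendant '[[-0.6,-4,0,0,0,0,0],[0,0,0,0,0,0,0],[0.5,0,0,0,0,0,0],[1,0,0,0,0,0,0],[1,0,0,0,0,0,0],[1,0,0,0,0,0,0],[1,-6,0,0,0,0,0],[1,-8,0,0,0,0,0]]' 80; python3 -m pendant '[[1,0,0,0,0,0,0.06],[1,0,0,0,0,0,0.057],[1,0,-6,0,0,0,0],[1,0,0,0,0,0,0],[1,0,0,0,0,0,0],[1,0,0,0,0,0,0]]'
python3 - <<'E'
from h import *
f=avg(12);a=np.array([np.cos(-.1276),np.sin(-.1276)]);print('n.M',f[3:5]@[-a[1],a[0]]);blade()
go([.6091,-.2367,.089],tool(-.1276,1))
E
```

```text
time_s: 12.1
ee_pos: [0.6083, -0.2359, 0.1024]
tcp_rot: [1.128, 1.568, 2.572]
force: [-0.6, -0.8, -4.6]
opening: 0.0387
time_s: 12.7
ee_pos: [0.6145, -0.237, 0.1024]
tcp_rot: [1.566, 1.453, 3.01]
force: [-0.6, -0.5, -4.0]
opening: 0.0387
F [ 1.970e-01  1.270e-01 -4.652e+00 -6.500e-02 -3.920e-01  2.000e-03] sd [0.522 0.568 0.592 0.026 0.03  0.034]
n.M -0.39734917665951525
blade end t 0.2487, n [-0.0373  0.0407], top z at ridge 0.1286 slope along 0.0075 cross -0.0039 1100
at [ 0.6153 -0.2372  0.1026] turn [ 0.001 -0.    -0.117] shift in goal axes mm [13.6  6.2 -0.3]
```

```bash
python3 -m pendant '[[1,6,-1.5,0,0,0,0],[1,5,-0.8,0,0,0,0],[1,3,-0.4,0,0,0,0],[1,2,-0.2,0,0,0,0],[1,1,-0.1,0,0,0,0],[1,0.5,-0.1,0,0,0,0],[1,0,0,0,0,0,0],[1,0,0,0,0,0,0]]'
python3 - <<'E'
from h import *
f=avg(5);blade()
E
```

```text
time_s: 14.15
ee_pos: [0.6161, -0.2373, 0.0851]
tcp_rot: [1.571, 1.454, 3.015]
force: [-0.8, 0.6, -2.3]
opening: 0.0387
F [-1.402  0.581 -2.361  0.071 -0.052 -0.04 ] sd [0.319 0.633 0.315 0.009 0.018 0.025]
blade end t 0.2498, n [-0.0375  0.0407], top z at ridge 0.1113 slope along 0.0024 cross -0.0032 1105
```

```bash
python3 -m pendant '[[1,0.8,-0.1,0,0,0,0],[1,0.7,-0.1,0,0,0,0],[1,0,0,0,0,0,0],[0,0,0,0,0,0,0],[-0.2,0,0,0,0,0,0],[-0.4,0,0,0,0,0,0],[-0.6,0,0,0,0,0,0],[-0.6,0,0,0,0,0,0]]'; python3 -m pendant '[[-0.6,0,0,0,0,0,0],[-0.6,0,0,0,0,0,0],[-0.6,0,0,0,0,0,0],[-0.6,0,0,0,0,0,0]]'
python3 - <<'E'
from h import *
f=avg(2);blade();blade();print(arm.sense()['opening'])
E
```

```text
time_s: 15.25
ee_pos: [0.6165, -0.2375, 0.0835]
tcp_rot: [1.572, 1.454, 3.016]
force: [-0.2, -0.4, -0.5]
opening: 0.0681
time_s: 15.65
ee_pos: [0.6163, -0.2374, 0.0833]
tcp_rot: [1.571, 1.454, 3.015]
force: [-0.5, -0.5, -0.2]
opening: 0.0678
F [ 0.583 -0.262  0.802 -0.001 -0.013  0.033] sd [0.024 0.11  0.406 0.017 0.011 0.033]
blade end t 0.2498, n [-0.0375  0.0407], top z at ridge 0.1098 slope along 0.0002 cross -0.0057 1102
blade end t 0.2496, n [-0.0374  0.0409], top z at ridge 0.1099 slope along -0.0021 cross -0.0030 1115
0.06829929921946909
```

```bash
python3 -m pendant '[[-0.8,0,0,0,0,0,0],[-0.8,-4,0,0,0,0,0],[-0.8,-10,0,0,0,0,0],[-0.8,-20,0,0,0,0,0],[-0.8,-35,0,0,0,0,0],[-0.8,-40,0,0,0,0,0],[-0.8,-40,0,0,0,0,0],[-0.8,0,0,0,0,0,0]]'; python3 -m pendant '[[-0.8,-20,0,0,0,0,-0.1],[-0.8,0,30,30,0,0,0],[-0.8,0,30,40,0,0,0],[-0.8,0,30,40,0,0,0],[-0.8,0,10,40,0,0,0],[-0.8,0,0,30,0,0,0],[-0.8,0,0,0,0,0,0],[-0.8,0,0,0,0,0,0]]'
python3 - <<'E'
from h import *
blade('fin.png');print(arm.sense()['time_s'],arm.sense()['ee_pos']);blade()
E
```

```text
time_s: 16.65
ee_pos: [0.6378, -0.2416, 0.2398]
tcp_rot: [1.629, 1.468, 3.073]
force: [0.8, -0.6, 0.5]
opening: 0.0766
time_s: 17.45
ee_pos: [0.5595, -0.0483, 0.2533]
tcp_rot: [1.615, 1.555, 3.061]
force: [0.8, -0.2, 0.6]
opening: 0.0769
blade end t 0.2494, n [-0.0375  0.0405], top z at ridge 0.1100 slope along -0.0021 cross -0.0033 1354
17.5 [ 0.55963898 -0.04911654  0.25318187]
blade end t 0.2490, n [-0.0379  0.0405], top z at ridge 0.1098 slope along -0.0014 cross -0.0057 1350
```

View pics/fin.png

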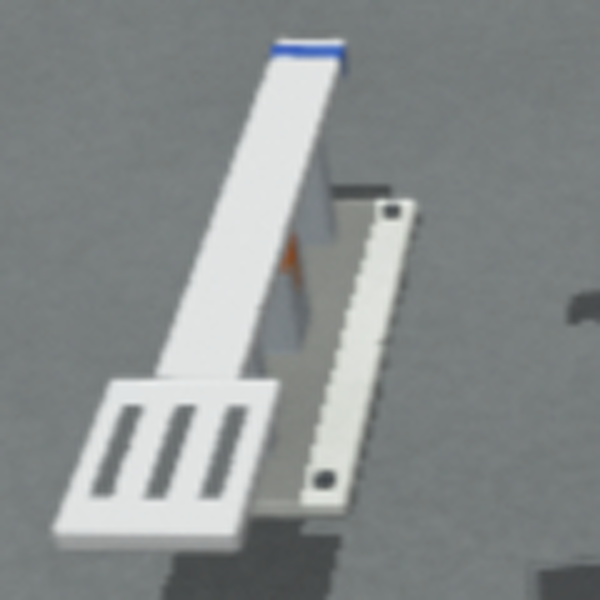

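The paddle lies level on the ridge alone, with the arm clear. I'll wait a moment, check it and the bystanders again, then hand in.

```bash
python3 -m pendant '[[-0.8,0,0,0,0,0,0],[-0.8,0,0,0,0,0,0],[-0.8,0,0,0,0,0,0],[-0.8,0,0,0,0,0,0],[-0.8,0,0,0,0,0,0],[-0.8,0,0,0,0,0,0],[-0.8,0,0,0,0,0,0],[-0.8,0,0,0,0,0,0]]'
python3 - <<'E'
from h import *
blade();w=world(cap('scene'));q=w.reshape(-1,3)
for n,x,y in(('cyl',.712,.004),('beaker',.613,.003),('jar',.494,.009),('amber',.592,-.457),('wash',.63,.437)):
    m=(np.hypot(q[:,0]-x,q[:,1]-y)<.045)&(q[:,2]>.015)&(q[:,2]<.17);print(n,m.sum(),np.median(q[m],0).round(3),np.percentile(q[m,2],98).round(3))
print(arm.sign_off())
E
```

```text
time_s: 18.35
ee_pos: [0.5594, -0.0486, 0.2529]
tcp_rot: [1.571, 1.554, 3.015]
force: [0.3, -0.0, 0.5]
opening: 0.0768
blade end t 0.2490, n [-0.0377  0.0405], top z at ridge 0.1096 slope along -0.0007 cross -0.0040 1346
cyl 596 [0.73  0.006 0.09 ] 0.141
beaker 383 [ 0.591 -0.006  0.054] 0.07
jar 296 [0.509 0.008 0.051] 0.061
amber 874 [ 0.611 -0.456  0.07 ] 0.12
wash 1041 [0.652 0.433 0.084] 0.149
the job is handed in; nothing more can be done
None
```

The paddle is balanced level on the orange ridge by itself, and I handed the job in at about 18 s on the robot's clock.

- **Finding the balance point:** I lifted the paddle off its rest and used the wrist moment to estimate where the centre of mass was. On the first release it tipped handle-down onto a catch post (slope 0.117 rad), so the estimate was a few mm off. I regripped it, levelled it, moved it about 8 mm blade-ward and released it again. That puts the balance point at about x = -49 mm on the paddle.
- **Last checks:** about 2 s after I let go, with the arm clear, the slope along the paddle was within 0.002 rad. Its top was at 0.110 m over the ridge, which matches the ridge sunk about 3 mm, so its underside is about 10 mm above the catch posts.
- **Other labware:** the cylinder, beaker, jar, amber bottle and wash bottle were all upright at their original spots within what the camera can resolve. I did not re-measure the spatula, but the arm never went low near it.

I could not measure how close the centre of mass is to the edge of the ridge top, only that the paddle stayed level.

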